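Open the lockout padlock and hold it out

TASK

The red combination padlock lies in its yellow nest. Turn its dial from click to click until the white pointer meets the green mark and the shackle springs, and, with the lock still in the nest, pull the shackle out to its stop. Then lift the open lock out and finish while holding it still, well clear (a good 10 cm) above the middle of the round hand-over pad, leaving the other things on the bench where they are.

Things in the scene. Friction and masses are not known exactly. Their poses are not given: they have to be found in the camera images.
- nest: Fixed yellow cradle holding the padlock, 90 x 82, 33 high (front lip 23), its floor 15 above the bench. Origin under its centre on the bench; z up, its -x side is the open front over whose low lip the shackle sticks out. The lock lies in it with 2 mm play all round.
- lock: Red combination padlock with steel shackle, about 0.4 kg, lying on its back in the nest, loose. Case 76 (x) x 68 (y) x 30 (z). Origin: centre of the case's underside. z: out of the dial face (up at the start). The shackle sticks out along -x. A green mark on the face points from the dial towards the shackle.
- dial (a joint): Dial angle, rad, growing counter-clockwise seen from its face. Opens at 0 (white pointer on the green mark). Clicks every 1.05 (60 degrees); starts between 0.85 and 2.3, mostly at the false click 1.05 or 2.09, or balanced on a ridge between clicks: turn clockwise. Turning takes about 0.06 N m over a ridge. Within about 0.2 of 0 the shackle springs out 7 to 11 mm and stops the dial from turning on.
- dial_top (a point): Centre of the dial's top face. The dial is a black knurled round knob, 38 across and 18 high, on a 48-wide 3 mm skirt on the case; its top is 66 above the bench at the start. Dial axis = the lock's z. The case is a further 21 below this point.
- dial_mark (a point): Outer end of the white pointer on the dial's top, 18 from dial_top.
- shackle (a joint): How far the shackle is out, m: about 0 locked (it gives -0.004 to 0.0015 while the dial turns), 0.007 to 0.011 sprung when the dial is right, 0.022 pulled to its stop. From 0.008 to the stop takes up to about 5 N along the lock's -x; let go, it slides back to about 0.013 to 0.014. Locked, it cannot be pulled.
- shackle_bow (a point): Middle of the shackle's cross bar: a steel bar of 10 mm diameter, straight for 30 along the lock's y, 54 in front of the case when locked (40 clear between the legs). At the start it is 30 above the bench with nothing below it. Pinched by its bar the lock swings down and hangs.
- lock_heel (a point): Middle of the case's end face away from the shackle, 130 from the bow locked and 152 pulled out: the lowest part when the lock hangs from its bow.
- pad: Fixed round hand-over pad, blue rim and white middle, 120 across, 3 high; origin under its centre.
- key_lock: Bystander: small brass keyed padlock, 42 x 32 x 18, lying flat between the work places; origin under its case.
- cup: Bystander: blue cup standing mouth down, 85 high, 80 across; origin is the centre of its base, now on top.
- tape: Bystander: orange roll of tape lying flat, 90 across, 24 high; origin under its centre.
- offcut: Bystander: green acrylic offcut, 70 x 50 x 10, lying flat; origin under its centre.
- driver: Bystander: screwdriver lying at the back, origin under its middle, its shaft along its x axis.
- cleaner: Bystander: clear bottle of lens cleaner, 48 across, 110 high; origin under its centre.
- dish: Bystander: steel dish, 110 across, 35 high; origin under its centre.

How it is judged:
By the outcome, as a careful person would: the job done as asked, in the order asked, and still so for the second after the job is handed in, while the arm keeps its last pose, push and grip.
It also fails if it takes over 72 s, if anything falls off the work surface, if the arm or the gripper's body presses on something with over 40 N, if the wrist force passes 120 N, or if a joint passes its speed limit or range.

ROBOT

A 6-joint arm with a two-finger parallel gripper is mounted at the origin on the work surface. World frame = base frame: x ahead of the robot, y to its left, z up, the work surface at z = 0. Lengths are in mm, angles in rad, forces in N, time in s.
With the tool pointing down it reaches from about 275 to 1000 mm from the base axis. Payload 8.4 kg.
Tool frame: the origin (TCP) lies midway between the tips of the shut fingers; the grasp point (between the pads) lies 19 mm behind it; z points along the fingers, y is the line along which they close (so a half turn about z gives the same grasp; the last joint's range is limited). The gripper opens to 85 mm and grips with 20 to 120 N. Pads are 22 mm wide; open, the fingers measure 114 mm over their backs; the gripper's body (76 mm by 85 mm) begins 54 mm behind the grasp point. The pads swing forward as they close: fully open they stand 13 mm farther back than shut.
Start: joints at [-1.25, 0.353, 1.633, -0, 1.155, -0.002], TCP at [198.263, -592.722, 231.281] pointing down, gripper open.
Joint ranges: [-2.63, 2.63], [-0.92, 2.1], [0.06, 2.66], [-1.3, 4.44], [0, 2.69], [-3.02, 3.02]. Speed limits (rad/s): [2.22, 2.22, 2.79, 3.14, 3.14, 3.14].

INTERFACE

Orientations are given as [roll, pitch, yaw] about the fixed x, y, z axes, in that order (R = Rz(yaw) Ry(pitch) Rx(roll)).
In Python, from rig import monitor, imaging, r gives the robot as it stands.
- The arm moves only by the tool drive_tool, never from a script. Its argument "plan" is a list of rows, each an object of numbers: "x", "y", "z": the shift along the tool's x, y, z in units of 50 mm (1.0 is 50 mm); "ax", "ay", "az": the turn, a rotation vector about the tool's x, y, z in units of 6 degrees (1.0 is 6 degrees); "hand": the finger opening in mm, from 0 to 85.4. In form: [{"x": .., "y": .., "z": .., "ax": .., "ay": .., "az": .., "hand": ..}, ...]. A call has 1 to 8 rows; each row is the pose to reach, as a shift and turn from the pose commanded when the call began, along the tool's axes at that moment; what a row does not reach only later rows make up. A row lasts 1/10 s, in which the tool goes at most 50 mm and 8.59 degrees, less where a joint would pass 70% of its speed; a pose out of reach is approached as far as the arm can. A call with a gripper value outside its range is refused whole. The fingers move at their own pace and stop on an object; "grip_force" is the grip in N (left out, the last holds). Time passes only in rows, so rows that repeat a pose let the fingers close. It gives the time, the measured TCP pose, the force, the opening and the grip force at its end, in the units of the state.
- monitor.sense(): the state, without advancing time (a new reading comes with each control period).
- imaging.grab_frame(name): name is "scene" or "top"; returns the picture (384x512x3 uint8, red, green, blue); there is no depth.
- imaging.camera_info(name): a dict with "mtx" (3x3 intrinsics, pixels), "R" (3x3) and "t" (3): a world point X has camera coordinates R X + t. Camera axes: x right, y down, z forward; pixel columns grow to the right and rows downward; lengths in mm; the calibration is good to about 2 mm. A picture is of the moment at which its call begins. camera_info takes no time and is no camera call.
- r.sign_off(): hands the job in; it is judged then, once.
The state is a dict: "clock": time; "qpos": joint angles; "qvel": joint speeds; "joint_efforts": joint torques, N m; "eef_pos": TCP position; "tcp_rot": TCP orientation; "contact_force": force on the tool from outside, world axes, zero at the start; "wrist_torque": the same for the moment, N m; "opening": opening from 0.0 (shut) to 1.0 (fully open); "grasp_force": force on a finger pad.
Only numpy, scipy, OpenCV 4.12 (cv2) and the standard library are available. Lean on these libraries where they do the work, as an engineer would, in place of code of your own. Each camera call takes 0.05 s, during which the arm holds its last target. There are 200 camera calls.

## Working session

There is one attempt and no reset: what is moved stays moved. The work goes in short steps, Python scripts to look and compute and a tool call to move; the robot and the scene stay as the last step left them, time stands still between calls to the robot, and variables do not carry over. Pictures are saved under pics/ and viewed, at most 10 in all, crops included, and the job is handed in when it is done.

Besides the shell and the picture viewer there is one more tool, called by a JSON object that holds its "op" and its "data", one argument or row to a line. drive_tool: Moves the arm, as the interface text tells. Its arguments: {"type":"object","properties":{"plan":{"type":"array","items":{"type":"object","properties":{"x":{"type":"number"},"y":{"type":"number"},"z":{"type":"number"},"ax":{"type":"number"},"ay":{"type":"number"},"az":{"type":"number"},"hand":{"type":"number"}}}},"grip_force":{"type":"number"}},"required":["plan"]}

```bash
mkdir -p pics
cat > h.py <<'E'
import numpy as np, cv2
from rig import monitor, imaging, r
def ray(cam,u,v,z):
    c=imaging.camera_info(cam);R=np.array(c["R"]);t=np.array(c["t"]);K=np.array(c["mtx"])
    d=R.T@np.linalg.solve(K,[u,v,1]);o=-R.T@t
    return o+d*(z-o[2])/d[2]
def proj(cam,X):
    c=imaging.camera_info(cam);p=np.array(c["mtx"])@(np.array(c["R"])@np.array(X)+np.array(c["t"]));return p[:2]/p[2]
def save(cam,name,crop=None,s=1):
    im=np.ascontiguousarray(imaging.grab_frame(cam)[:,:,::-1])
    if crop: im=im[crop[1]:crop[3],crop[0]:crop[2]]
    im=cv2.resize(im,None,fx=s,fy=s,interpolation=cv2.INTER_CUBIC);cv2.imwrite('pics/'+name,im)
E
python3 - <<'E'
from h import *
save("top","a.png",s=1.5);save("scene","b.png",s=1.5)
for c in("top","scene"):
    i=imaging.camera_info(c);print(c,-np.array(i["R"]).T@np.array(i["t"]),np.array(i["mtx"])[0],np.array(i["R"])[2])
print(monitor.sense())
E
```

```text
top [ 549.63294216   14.57915407 1337.97335801] [393.75541876   0.         260.76725434] [ 0.06975791 -0.00358519 -0.99755751]
scene [1154.95483538 -337.08429559 1021.45907216] [407.44769822   0.         258.40219695] [-0.46617355  0.29990532 -0.83230945]
{'clock': 0.1, 'qpos': array([-1.25040148e+00,  3.53623327e-01,  1.63406602e+00,  3.63619398e-05,
        1.15520414e+00, -2.43329279e-03]), 'qvel': array([-3.60201402e-04, -8.91424837e-04, -2.87458716e-03,  1.97676787e-03,
        2.11695625e-03, -6.40374167e-05]), 'joint_efforts': array([ 1.81451440e-03, -6.06354904e+01, -3.42821360e+01,  2.39977271e-04,
        4.04818202e-03,  3.72851702e-06]), 'eef_pos': array([ 198.1351259 , -592.30349069,  230.60632305]), 'tcp_rot': array([-3.14029190e+00, -3.64128188e-05,  3.22813414e-01]), 'contact_force': array([-0.03507059,  0.26015031, -0.32941418]), 'wrist_torque': array([-0.01565789, -0.01389216,  0.00864664]), 'grasp_force': 0.0, 'opening': 0.9983823148717638}
```

View pics/a.png

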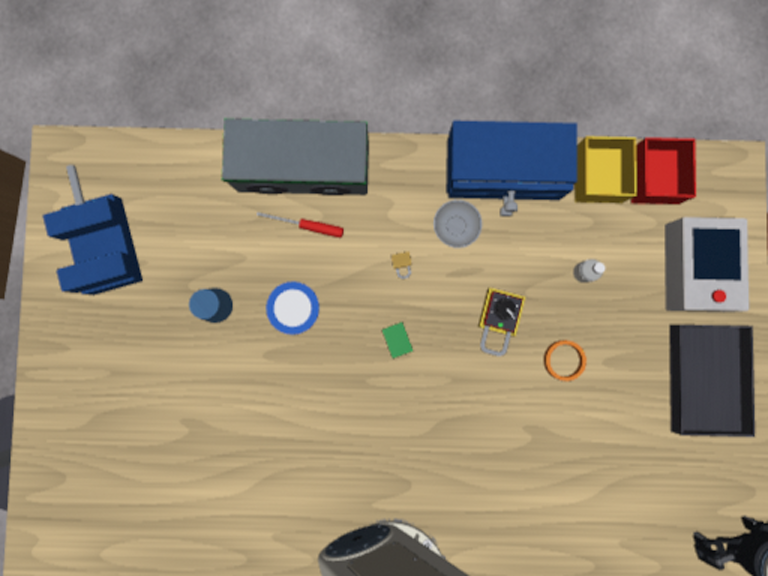

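View pics/b.png

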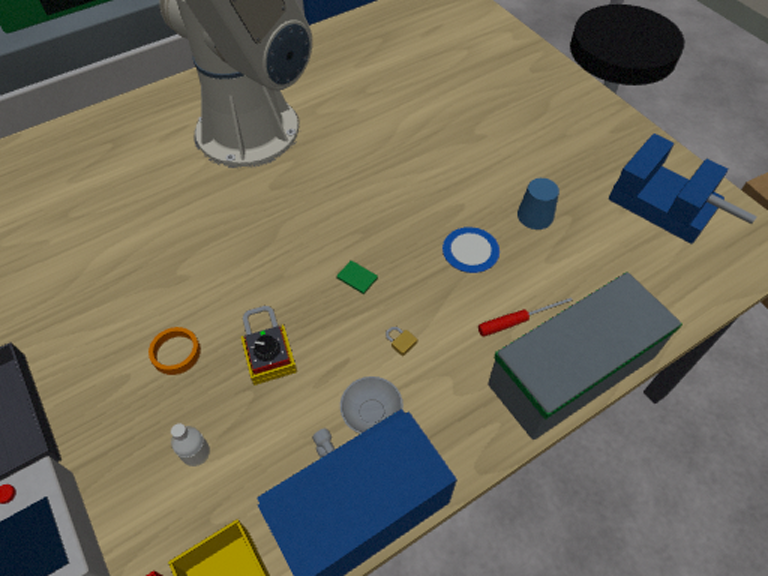

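The top view shows the lock in its nest near (503,312)/1.5, with the shackle pointing toward the robot. The pad is at (293,308)/1.5. Next I'll enlarge the lock.

Run:
```python
from h import *
a=np.ascontiguousarray(imaging.grab_frame("top")[:,:,::-1])[185:245,305:365]
b=np.ascontiguousarray(imaging.grab_frame("scene")[:,:,::-1])[200:260,150:210]
f=lambda i:cv2.resize(i,(400,400),interpolation=cv2.INTER_CUBIC)
im=np.hstack([f(a),f(b)])
cv2.imwrite('pics/c.png',im)
print(ray("top",293/1.5,308/1.5,3),ray("scene",471/1.5,249/1.5,3))
```

```text
[586.43005711 230.28557968   3.        ] [592.11509715 232.99583327   3.        ]
```

View pics/c.png

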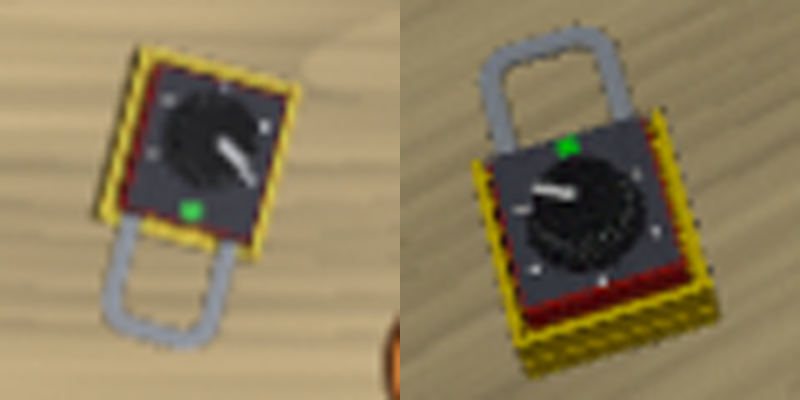

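The left half (top view) shows the dial at about (211,138), the green mark at (192,211), the pointer tip at (250,180) and the bow at (161,336). The right half (scene view) shows the dial top at about (585,205), the pointer tip at (535,188) and the bow at (545,42).

Run:
```python
from h import *
s=60/400
T=lambda u,v,z:ray("top",305+u*s,185+v*s,z)
S=lambda u,v,z:ray("scene",150+(u-400)*s,200+v*s,z)
d=T(211,138,66);g=T(192,211,45);b=T(161,336,30);m=T(250,180,66)
d2=S(583,205,66);g2=S(568,147,45);b2=S(545,42,30);m2=S(535,188,66)
for n in "d d2 g g2 b b2 m m2".split():print(n,eval(n).round(1))
an=lambda v:np.degrees(np.arctan2(v[1],v[0]))
print(an(b-d),an(b2-d2),an(g-d),an(g2-d2),an(m-d),an(m2-d2),np.linalg.norm((b-d)[:2]),np.linalg.norm((b2-d2)[:2]))
# corners of nest rim z=33 top view: back-left(140,47) back-right(299,90) front right(258,257) front-left(97,215)
print(T(140,47,33),T(299,90,33))
```

```text
d [ 592.8 -236.3   66. ]
d2 [ 603.2 -237.9   66. ]
g [ 557.4 -231.3   45. ]
g2 [ 563.3 -228.8   45. ]
b [ 495.4 -219.2   30. ]
b2 [ 502.1 -212.3   30. ]
m [ 572.9 -255.3   66. ]
m2 [ 585.8 -250.6   66. ]
170.07664593654565 165.74944396437562 172.0062359705489 167.06540216139177 -136.33556855147006 -143.84744618478538 98.9307226657869 104.23679185882737
[ 638.57230986 -207.02886854   33.        ] [ 618.73627749 -286.47280806   33.        ]
```

{"op": "drive_tool", "data": {
  "plan": [
    {"x":9.77,"y":-4.21,"z":1.0,"az":-20,"hand":70},
    {"x":9.77,"y":-4.21,"z":1.0,"az":-20,"hand":70},
    {"x":9.77,"y":-4.21,"z":1.0,"az":-20,"hand":70},
    {"x":9.77,"y":-4.21,"z":1.0,"az":-20,"hand":70},
    {"x":9.77,"y":-4.21,"z":1.0,"az":-20,"hand":70},
    {"x":9.77,"y":-4.21,"z":1.0,"az":-20,"hand":70},
    {"x":9.77,"y":-4.21,"z":1.0,"az":-20,"hand":70},
    {"x":9.77,"y":-4.21,"z":1.0,"az":-20,"hand":70}
  ]
}}

```text
invalid input
```

{"op": "drive_tool", "data": {
  "plan": [
    {"x":1.0,"y":-0.4,"z":0.1,"ax":0,"ay":0,"az":-1.4,"hand":70}
  ],
  "grip_force": 30
}}

```text
clock: 0.3
eef_pos: [233.9, -563.4, 226.9]
tcp_rot: [3.139, 0.002, 0.466]
contact_force: [1.6, 0.2, 0.3]
opening: 0.86
grasp_force: 0.0
```

{"op": "drive_tool", "data": {
  "plan": [
    {"x":9.3,"y":-2.5,"z":1.0,"ax":0,"ay":0,"az":-18.8,"hand":70},
    {"x":9.3,"y":-2.5,"z":1.0,"ax":0,"ay":0,"az":-18.8,"hand":70},
    {"x":9.3,"y":-2.5,"z":1.0,"ax":0,"ay":0,"az":-18.8,"hand":70},
    {"x":9.3,"y":-2.5,"z":1.0,"ax":0,"ay":0,"az":-18.8,"hand":70},
    {"x":9.3,"y":-2.5,"z":1.0,"ax":0,"ay":0,"az":-18.8,"hand":70},
    {"x":9.3,"y":-2.5,"z":1.0,"ax":0,"ay":0,"az":-18.8,"hand":70},
    {"x":9.3,"y":-2.5,"z":1.0,"ax":0,"ay":0,"az":-18.8,"hand":70},
    {"x":9.3,"y":-2.5,"z":1.0,"ax":0,"ay":0,"az":-18.8,"hand":70}
  ],
  "grip_force": 30
}}

```text
clock: 1.1
eef_pos: [533.4, -293.0, 185.2]
tcp_rot: [3.142, 0.0, 1.676]
contact_force: [-1.3, -0.5, 0.0]
opening: 0.823
grasp_force: 0.0
```

{"op": "drive_tool", "data": {
  "plan": [
    {"x":0.8,"y":1.0,"z":0.5,"ax":0,"ay":0,"az":-7,"hand":65},
    {"x":0.8,"y":1.0,"z":0.5,"ax":0,"ay":0,"az":-7,"hand":65},
    {"x":0.8,"y":1.0,"z":0.5,"ax":0,"ay":0,"az":-7,"hand":65},
    {"x":0.8,"y":1.0,"z":0.5,"ax":0,"ay":0,"az":-7,"hand":65},
    {"x":0.8,"y":1.0,"z":0.5,"ax":0,"ay":0,"az":-7,"hand":65},
    {"x":0.8,"y":1.0,"z":0.5,"ax":0,"ay":0,"az":-7,"hand":65},
    {"x":0.8,"y":1.0,"z":0.5,"ax":0,"ay":0,"az":-7,"hand":65},
    {"x":0.8,"y":1.0,"z":0.5,"ax":0,"ay":0,"az":-7,"hand":65}
  ],
  "grip_force": 30
}}

```text
clock: 1.9
eef_pos: [577.9, -249.9, 160.3]
tcp_rot: [3.142, -0.0, 2.399]
contact_force: [-0.4, 0.5, -0.3]
opening: 0.762
grasp_force: 0.0
```

{"op": "drive_tool", "data": {
  "plan": [
    {"x":-0.08,"y":0.4,"z":0.5,"ax":0,"ay":0,"az":0,"hand":65},
    {"x":-0.08,"y":0.4,"z":1.0,"ax":0,"ay":0,"az":0,"hand":65},
    {"x":-0.08,"y":0.4,"z":1.5,"ax":0,"ay":0,"az":0,"hand":65},
    {"x":-0.08,"y":0.4,"z":1.7,"ax":0,"ay":0,"az":0,"hand":65},
    {"x":-0.08,"y":0.4,"z":1.7,"ax":0,"ay":0,"az":0,"hand":65},
    {"x":-0.08,"y":0.4,"z":1.7,"ax":0,"ay":0,"az":0,"hand":65}
  ],
  "grip_force": 30
}}

```text
clock: 2.5
eef_pos: [594.9, -238.1, 76.2]
tcp_rot: [3.141, 0.001, 2.402]
contact_force: [-0.0, -0.5, -0.2]
opening: 0.762
grasp_force: 0.0
```

Run:
```python
from h import *
s=monitor.sense();print(s["eef_pos"],s["tcp_rot"],s["opening"],s["qpos"])
a=np.ascontiguousarray(imaging.grab_frame("scene")[:,:,::-1])
x0,y0=135,170
im=cv2.resize(a[y0:y0+90,x0:x0+90],(600,600),interpolation=cv2.INTER_CUBIC)
cv2.imwrite('pics/d.png',im)
print((proj("scene",s["eef_pos"])-[x0,y0])*600/90)
```

```text
[ 594.90780704 -238.1183267    76.19222025] [3.14126819e+00 8.42505344e-04 2.40158062e+00] 0.7617932450405318 [-3.83077268e-01  5.49002775e-01  1.71169109e+00  1.25109812e-05
  8.79996012e-01 -1.21386966e+00]
[268.93260771 377.52679046]
```

View pics/d.png

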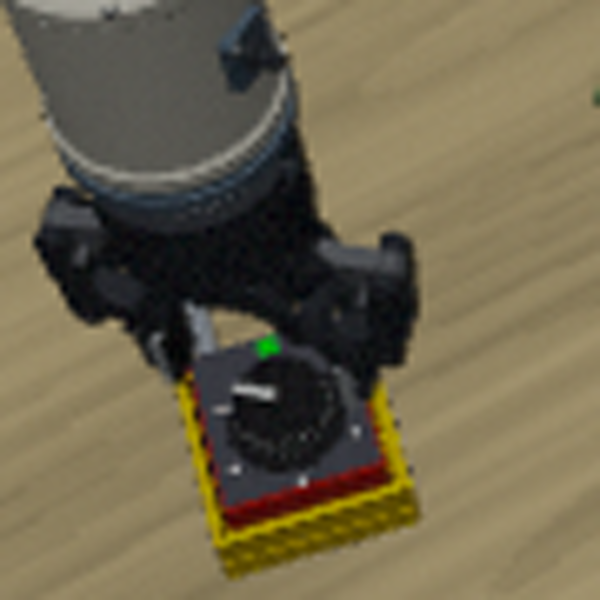

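The dial sits a few mm beyond the TCP axis. I'll shift by +3 in x, descend and close gently.

{"op": "drive_tool", "data": {
  "plan": [
    {"x":-0.04,"y":0.04,"z":0.3,"ax":0,"ay":0,"az":0,"hand":65},
    {"x":-0.04,"y":0.04,"z":0.58,"ax":0,"ay":0,"az":0,"hand":60},
    {"x":-0.04,"y":0.04,"z":0.58,"ax":0,"ay":0,"az":0,"hand":45},
    {"x":-0.04,"y":0.04,"z":0.58,"ax":0,"ay":0,"az":0,"hand":43},
    {"x":-0.04,"y":0.04,"z":0.58,"ax":0,"ay":0,"az":0,"hand":30},
    {"x":-0.04,"y":0.04,"z":0.58,"ax":0,"ay":0,"az":0,"hand":30},
    {"x":-0.04,"y":0.04,"z":0.58,"ax":0,"ay":0,"az":0,"hand":30},
    {"x":-0.04,"y":0.04,"z":0.58,"ax":0,"ay":0,"az":0,"hand":30}
  ],
  "grip_force": 20
}}

```text
clock: 3.35
eef_pos: [597.0, -237.6, 46.3]
tcp_rot: [-3.141, -0.0, 2.402]
contact_force: [-1.9, 0.3, -4.1]
opening: 0.531
grasp_force: 21.2
```

{"op": "drive_tool", "data": {
  "plan": [
    {"x":0,"y":0,"z":0,"ax":0,"ay":0,"az":0,"hand":30},
    {"x":0,"y":0,"z":0,"ax":0,"ay":0,"az":0,"hand":30},
    {"x":0,"y":0,"z":0,"ax":0,"ay":0,"az":0,"hand":30},
    {"x":0,"y":0,"z":0,"ax":0,"ay":0,"az":0,"hand":30}
  ],
  "grip_force": 20
}}

```text
clock: 3.75
eef_pos: [597.1, -237.6, 46.3]
tcp_rot: [-3.141, -0.0, 2.402]
contact_force: [-3.4, 0.4, -3.9]
opening: 0.535
grasp_force: 21.3
```

Run:
```python
from h import *
s=monitor.sense();print(s["eef_pos"],s["contact_force"],s["wrist_torque"],s["opening"])
im=lambda c,x0,y0:cv2.resize(np.ascontiguousarray(imaging.grab_frame(c)[y0:y0+70,x0:x0+70,::-1]),(400,400),interpolation=cv2.INTER_CUBIC)
cv2.imwrite('pics/e.png',np.hstack([im("top",300,180),im("scene",145,190)]))
```

```text
[ 597.05754492 -237.57454599   46.33496976] [-3.39700913  0.42083779 -3.88547745] [ 0.14074253  0.41093119 -0.0573989 ] 0.5352097572455664
```

View pics/e.png

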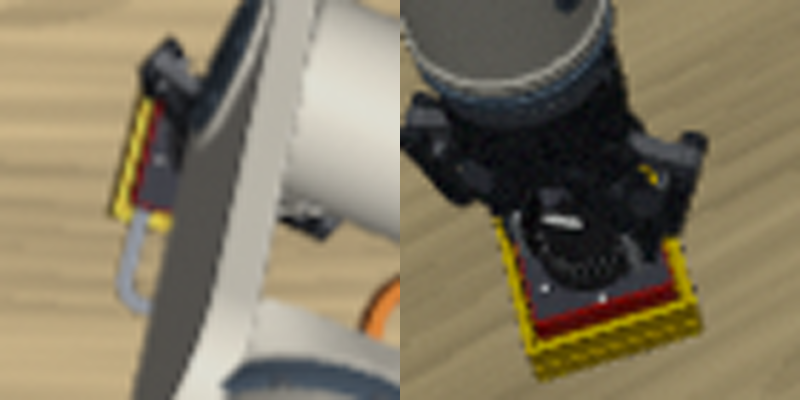

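The measured opening is 45 mm, which suggests the tips have caught the 48 mm skirt. I'll open, raise and regrip higher.

{"op": "drive_tool", "data": {
  "plan": [
    {"x":0,"y":0,"z":0,"ax":0,"ay":0,"az":0,"hand":58},
    {"x":0,"y":0,"z":0,"ax":0,"ay":0,"az":0,"hand":58},
    {"x":0,"y":0,"z":-0.16,"ax":0,"ay":0,"az":0,"hand":58},
    {"x":0,"y":0,"z":-0.16,"ax":0,"ay":0,"az":0,"hand":32},
    {"x":0,"y":0,"z":-0.16,"ax":0,"ay":0,"az":0,"hand":32},
    {"x":0,"y":0,"z":-0.16,"ax":0,"ay":0,"az":0,"hand":32},
    {"x":0,"y":0,"z":-0.16,"ax":0,"ay":0,"az":0,"hand":32},
    {"x":0,"y":0,"z":-0.16,"ax":0,"ay":0,"az":0,"hand":32}
  ],
  "grip_force": 20
}}

```text
clock: 4.65
eef_pos: [598.1, -238.2, 55.6]
tcp_rot: [3.141, 0.002, 2.402]
contact_force: [-0.7, -0.1, 7.5]
opening: 0.431
grasp_force: 19.2
```

{"op": "drive_tool", "data": {
  "plan": [
    {"x":0,"y":0,"z":-0.03,"ax":0,"ay":0,"az":0,"hand":30},
    {"x":0,"y":0,"z":-0.03,"ax":0,"ay":0,"az":1,"hand":30},
    {"x":0,"y":0,"z":-0.03,"ax":0,"ay":0,"az":2,"hand":30},
    {"x":0,"y":0,"z":-0.03,"ax":0,"ay":0,"az":3,"hand":30},
    {"x":0,"y":0,"z":-0.03,"ax":0,"ay":0,"az":4,"hand":30},
    {"x":0,"y":0,"z":-0.03,"ax":0,"ay":0,"az":5,"hand":30},
    {"x":0,"y":0,"z":-0.03,"ax":0,"ay":0,"az":6,"hand":30},
    {"x":0,"y":0,"z":-0.03,"ax":0,"ay":0,"az":7,"hand":30}
  ],
  "grip_force": 35
}}

```text
clock: 5.45
eef_pos: [596.6, -238.0, 55.8]
tcp_rot: [-3.14, 0.0, 1.665]
contact_force: [-3.6, -2.0, 1.2]
opening: 0.422
grasp_force: 35.8
```

Run:
```python
from h import *
s=monitor.sense();print(s["eef_pos"],s["tcp_rot"],s["contact_force"],s["wrist_torque"],s["opening"])
```

```text
[ 596.5915652  -237.98510209   55.82255588] [-3.14042337e+00  1.90572587e-04  1.66523800e+00] [-3.60330386 -2.04620422  1.23064006] [-0.32303755  0.50872847 -0.02354467] 0.4220664205660011
```

{"op": "drive_tool", "data": {
  "plan": [
    {"x":0,"y":0,"z":0,"ax":0,"ay":0,"az":1,"hand":30},
    {"x":0,"y":0,"z":0,"ax":0,"ay":0,"az":2,"hand":30},
    {"x":0,"y":0,"z":0,"ax":0,"ay":0,"az":2.5,"hand":30},
    {"x":0,"y":0,"z":0,"ax":0,"ay":0,"az":3,"hand":30},
    {"x":0,"y":0,"z":0,"ax":0,"ay":0,"az":3,"hand":30}
  ],
  "grip_force": 35
}}

```text
clock: 5.95
eef_pos: [596.7, -237.9, 55.8]
tcp_rot: [-3.141, 0.0, 1.355]
contact_force: [-2.4, -2.1, 1.8]
opening: 0.423
grasp_force: 35.7
```

Run:
```python
from h import *
s=monitor.sense();print(s["eef_pos"],s["tcp_rot"],s["contact_force"],s["wrist_torque"],s["opening"],s["qpos"])
im=lambda c,x0,y0:cv2.resize(np.ascontiguousarray(imaging.grab_frame(c)[y0:y0+70,x0:x0+70,::-1]),(400,400),interpolation=cv2.INTER_CUBIC)
cv2.imwrite('pics/f.png',np.hstack([im("top",300,180),im("scene",145,190)]))
```

```text
[ 596.73169584 -237.86840421   55.84253807] [-3.14074574e+00  3.63718403e-04  1.35460760e+00] [-2.43790208 -2.05510684  1.7568208 ] [-0.33845607  0.49202917 -0.01656313] 0.42286736570997413 [-3.81384349e-01  5.78910425e-01  1.71512404e+00 -6.63890334e-04
  8.48333871e-01 -1.64756288e-01]
```

View pics/f.png

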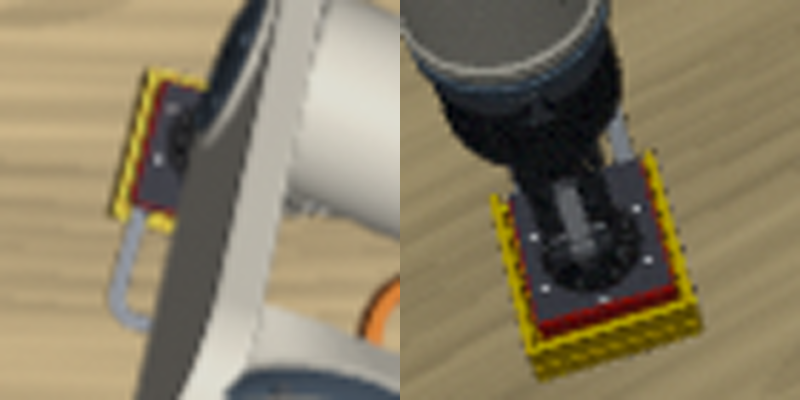

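The shackle has sprung about 9 mm and the pointer is on the mark. I'll release, lift clear and step aside to look.

{"op": "drive_tool", "data": {
  "plan": [
    {"x":0,"y":0,"z":0,"ax":0,"ay":0,"az":0,"hand":60},
    {"x":0,"y":0,"z":0,"ax":0,"ay":0,"az":0,"hand":60},
    {"x":0,"y":0,"z":-0.8,"ax":0,"ay":0,"az":0,"hand":60},
    {"x":0,"y":0,"z":-1.6,"ax":0,"ay":0,"az":0,"hand":50},
    {"x":-2.25,"y":-1.7,"z":-1.6,"ax":0,"ay":0,"az":0,"hand":40},
    {"x":-2.25,"y":-1.7,"z":-1.6,"ax":0,"ay":0,"az":0,"hand":36},
    {"x":-2.25,"y":-1.7,"z":-1.6,"ax":0,"ay":0,"az":0,"hand":36},
    {"x":-2.25,"y":-1.7,"z":-1.6,"ax":0,"ay":0,"az":0,"hand":36}
  ],
  "grip_force": 35
}}

```text
clock: 6.85
eef_pos: [486.9, -331.7, 136.0]
tcp_rot: [-3.141, 0.001, 1.353]
contact_force: [-0.6, 0.2, 0.0]
opening: 0.424
grasp_force: 0.0
```

Run:
```python
from h import *
s=monitor.sense();print(s["eef_pos"],s["tcp_rot"],s["opening"])
im=lambda c,x0,y0:cv2.resize(np.ascontiguousarray(imaging.grab_frame(c)[y0:y0+60,x0:x0+60,::-1]),(400,400),interpolation=cv2.INTER_CUBIC)
cv2.imwrite('pics/g.png',np.hstack([im("top",305,185),im("scene",150,200)]))
```

```text
[ 486.89910039 -331.67700667  135.95290518] [-3.14068002e+00  5.18610992e-04  1.35264448e+00] 0.42401980096298797
```

View pics/g.png

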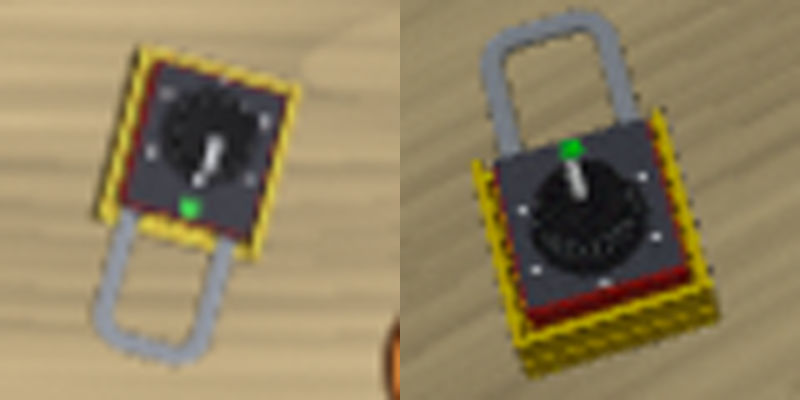

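The pointer is on the green mark in both views and the shackle is out. The bow's bar middle is at (150,352) in the top crop and (548,27) in the scene crop.

Run:
```python
from h import *
s=60/400
b=ray("top",305+150*s,185+352*s,30);b2=ray("scene",150+148*s,200+26*s,30)
e=monitor.sense();p=e["eef_pos"];y=e["tcp_rot"][2]
m=(b+b2)/2;d=m-p;print(b,b2,m)
print("tool shift units",(d[0]*np.cos(y)+d[1]*np.sin(y))/50,(d[0]*np.sin(y)-d[1]*np.cos(y))/50)
```

```text
[ 487.3689741  -213.81475629   30.        ] [ 495.48659434 -207.57502777   30.        ] [ 491.42778422 -210.69489203   30.        ]
tool shift units 2.335806276498259 -0.4853364441580787
```

{"op": "drive_tool", "data": {
  "plan": [
    {"x":2.32,"y":-0.49,"z":0,"ax":0,"ay":0,"az":0,"hand":46},
    {"x":2.32,"y":-0.49,"z":0,"ax":0,"ay":0,"az":0,"hand":46},
    {"x":2.32,"y":-0.49,"z":0,"ax":0,"ay":0,"az":0,"hand":46},
    {"x":2.32,"y":-0.49,"z":0,"ax":0,"ay":0,"az":0,"hand":46},
    {"x":2.32,"y":-0.49,"z":0.8,"ax":0,"ay":0,"az":0,"hand":46},
    {"x":2.32,"y":-0.49,"z":1.6,"ax":0,"ay":0,"az":0,"hand":46},
    {"x":2.32,"y":-0.49,"z":2.4,"ax":0,"ay":0,"az":0,"hand":46},
    {"x":2.32,"y":-0.49,"z":2.4,"ax":0,"ay":0,"az":0,"hand":46}
  ],
  "grip_force": 20
}}

```text
clock: 7.75
eef_pos: [488.5, -209.7, 11.6]
tcp_rot: [-3.134, -0.001, 1.356]
contact_force: [-0.4, -0.6, -0.6]
opening: 0.538
grasp_force: 0.0
```

{"op": "drive_tool", "data": {
  "plan": [
    {"x":0,"y":0,"z":0,"ax":0,"ay":0,"az":0,"hand":30},
    {"x":0,"y":0,"z":0,"ax":0,"ay":0,"az":0,"hand":20},
    {"x":0,"y":0,"z":0,"ax":0,"ay":0,"az":0,"hand":5},
    {"x":0,"y":0,"z":0,"ax":0,"ay":0,"az":0,"hand":5},
    {"x":0,"y":0,"z":0,"ax":0,"ay":0,"az":0,"hand":5},
    {"x":0,"y":0,"z":0,"ax":0,"ay":0,"az":0,"hand":5},
    {"x":0,"y":0,"z":0,"ax":0,"ay":0,"az":0,"hand":5}
  ],
  "grip_force": 40
}}

```text
clock: 8.45
eef_pos: [491.4, -211.2, 16.3]
tcp_rot: [3.141, 0.0, 1.355]
contact_force: [-0.5, -4.4, 2.5]
opening: 0.098
grasp_force: 39.1
```

{"op": "drive_tool", "data": {
  "plan": [
    {"x":0,"y":0,"z":0,"ax":0,"ay":0,"az":0,"hand":3},
    {"x":0,"y":-0.06,"z":0,"ax":0,"ay":0,"az":0,"hand":3},
    {"x":0,"y":-0.12,"z":0,"ax":0,"ay":0,"az":0,"hand":3},
    {"x":0,"y":-0.18,"z":0,"ax":0,"ay":0,"az":0,"hand":3},
    {"x":0,"y":-0.22,"z":0,"ax":0,"ay":0,"az":0,"hand":3},
    {"x":0,"y":-0.24,"z":0,"ax":0,"ay":0,"az":0,"hand":3},
    {"x":0,"y":-0.24,"z":0,"ax":0,"ay":0,"az":0,"hand":3},
    {"x":0,"y":-0.24,"z":0,"ax":0,"ay":0,"az":0,"hand":3}
  ],
  "grip_force": 70
}}

```text
clock: 9.25
eef_pos: [479.6, -208.3, 16.0]
tcp_rot: [3.141, 0.0, 1.355]
contact_force: [3.2, -3.7, 2.5]
opening: 0.085
grasp_force: 68.5
```

{"op": "drive_tool", "data": {
  "plan": [
    {"x":0,"y":-0.04,"z":0,"ax":0,"ay":0,"az":0,"hand":3},
    {"x":0,"y":-0.08,"z":0,"ax":0,"ay":0,"az":0,"hand":3},
    {"x":0,"y":-0.08,"z":0,"ax":0,"ay":0,"az":0,"hand":3},
    {"x":0,"y":-0.08,"z":0,"ax":0,"ay":0,"az":0,"hand":3}
  ],
  "grip_force": 70
}}

```text
clock: 9.65
eef_pos: [476.6, -207.8, 16.1]
tcp_rot: [3.139, 0.0, 1.355]
contact_force: [4.8, -4.5, 2.2]
opening: 0.085
grasp_force: 68.4
```

{"op": "drive_tool", "data": {
  "plan": [
    {"x":0,"y":-0.03,"z":0,"ax":0,"ay":0,"az":0,"hand":3},
    {"x":0,"y":-0.06,"z":0,"ax":0,"ay":0,"az":0,"hand":3},
    {"x":0,"y":-0.06,"z":0,"ax":0,"ay":0,"az":0,"hand":3},
    {"x":0,"y":-0.06,"z":0,"ax":0,"ay":0,"az":0,"hand":3}
  ],
  "grip_force": 70
}}

```text
clock: 10.05
eef_pos: [476.5, -207.9, 16.8]
tcp_rot: [3.134, 0.001, 1.355]
contact_force: [12.4, -3.8, -1.3]
opening: 0.086
grasp_force: 68.3
```

The pull has hit its stop: force jumped to 12 N with no further travel. I'll lift along an arc so the case pivots out of the nest.

{"op": "drive_tool", "data": {
  "plan": [
    {"x":0,"y":0.04,"z":-0.1,"ax":0,"ay":0,"az":0,"hand":3},
    {"x":0,"y":0.05,"z":-0.25,"ax":0,"ay":0,"az":0,"hand":3},
    {"x":0,"y":0.07,"z":-0.42,"ax":0,"ay":0,"az":0,"hand":3},
    {"x":0,"y":0.1,"z":-0.6,"ax":0,"ay":0,"az":0,"hand":3},
    {"x":0,"y":0.14,"z":-0.78,"ax":0,"ay":0,"az":0,"hand":3},
    {"x":0,"y":0.14,"z":-0.78,"ax":0,"ay":0,"az":0,"hand":3},
    {"x":0,"y":0.14,"z":-0.78,"ax":0,"ay":0,"az":0,"hand":3}
  ],
  "grip_force": 60
}}

```text
clock: 10.75
eef_pos: [478.6, -207.7, 54.6]
tcp_rot: [-3.14, -0.001, 1.356]
contact_force: [-0.5, -0.4, -4.2]
opening: 0.084
grasp_force: 67.4
```

Run:
```python
from h import *
s=monitor.sense();print(s["contact_force"],s["wrist_torque"],s["opening"])
im=lambda c,x0,y0,n:cv2.resize(np.ascontiguousarray(imaging.grab_frame(c)[y0:y0+n,x0:x0+n,::-1]),(400,400),interpolation=cv2.INTER_CUBIC)
cv2.imwrite('pics/i.png',np.hstack([im("top",295,165,80),im("scene",135,170,90)]))
```

```text
[-0.54406759 -0.41578324 -4.23719499] [ 0.07848479  0.31976182 -0.01718285] 0.08421498673236366
```

View pics/i.png

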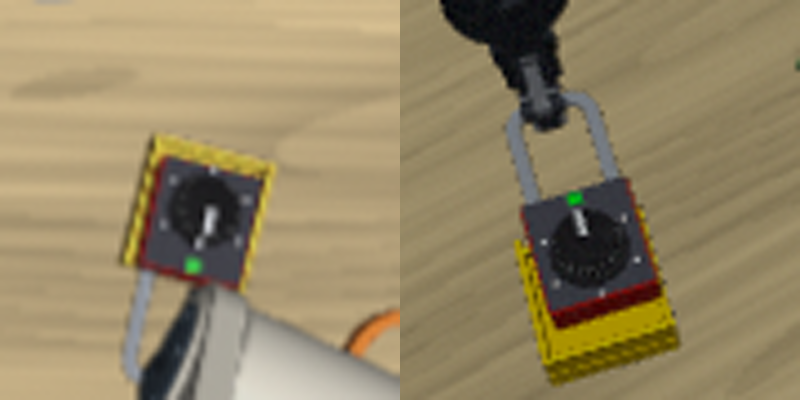

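The open lock is out of the nest, held level by the grip with its full weight of 4.2 N carried. I'll raise it clear.

{"op": "drive_tool", "data": {
  "plan": [
    {"x":0,"y":0,"z":-0.4,"ax":0,"ay":0,"az":0,"hand":3},
    {"x":0,"y":0,"z":-1.0,"ax":0,"ay":0,"az":0,"hand":3},
    {"x":0,"y":0,"z":-1.7,"ax":0,"ay":0,"az":0,"hand":3},
    {"x":0,"y":0,"z":-2.5,"ax":0,"ay":0,"az":0,"hand":3},
    {"x":0,"y":0,"z":-3.3,"ax":0,"ay":0,"az":0,"hand":3},
    {"x":0,"y":0,"z":-4.1,"ax":0,"ay":0,"az":0,"hand":3},
    {"x":0,"y":0,"z":-4.8,"ax":0,"ay":0,"az":0,"hand":3},
    {"x":0,"y":0,"z":-5.2,"ax":0,"ay":0,"az":0,"hand":3}
  ],
  "grip_force": 70
}}

```text
clock: 11.65
eef_pos: [479.7, -208.3, 317.5]
tcp_rot: [3.139, 0.0, 1.355]
contact_force: [0.7, 0.3, -3.2]
opening: 0.082
grasp_force: 68.3
```

{"op": "drive_tool", "data": {
  "plan": [
    {"x":0,"y":0,"z":0,"ax":0,"ay":0,"az":0,"hand":3},
    {"x":0,"y":0,"z":0,"ax":0,"ay":0,"az":0,"hand":3},
    {"x":0,"y":0,"z":0,"ax":0,"ay":0,"az":0,"hand":3},
    {"x":0,"y":0,"z":0,"ax":0,"ay":0,"az":0,"hand":3},
    {"x":0,"y":0,"z":0,"ax":0,"ay":0,"az":0,"hand":3},
    {"x":0,"y":0,"z":0,"ax":0,"ay":0,"az":0,"hand":3}
  ],
  "grip_force": 30
}}

```text
clock: 12.25
eef_pos: [479.1, -208.2, 314.1]
tcp_rot: [-3.14, -0.0, 1.355]
contact_force: [-0.1, 0.1, -4.2]
opening: 0.083
grasp_force: 68.2
```

Run:
```python
from h import *
s=monitor.sense();print(s["eef_pos"],s["contact_force"],s["wrist_torque"],s["opening"],s["tcp_rot"])
```

```text
[ 479.11142934 -208.1569377   314.14696032] [-0.1207539   0.06280178 -4.21859201] [ 0.08819973  0.39719467 -0.00178553] 0.08348253842065803 [-3.14040907e+00 -2.42445745e-04  1.35528470e+00]
```

{"op": "drive_tool", "data": {
  "plan": [
    {"x":0,"y":0,"z":0,"ax":0,"ay":0,"az":0,"hand":5},
    {"x":0,"y":0,"z":0,"ax":0,"ay":0,"az":0,"hand":5},
    {"x":0,"y":0,"z":0,"ax":0,"ay":0,"az":0,"hand":5},
    {"x":0,"y":0,"z":0,"ax":0,"ay":0,"az":0,"hand":5}
  ],
  "grip_force": 20
}}

```text
clock: 12.65
eef_pos: [479.3, -208.3, 314.9]
tcp_rot: [3.141, 0.0, 1.355]
contact_force: [-0.2, -0.6, -3.9]
opening: 0.084
grasp_force: 68.2
```

Run:
```python
from h import *
s=monitor.sense();print(s["eef_pos"],s["contact_force"],s["wrist_torque"],s["opening"],s["grasp_force"])
```

```text
[ 479.33605703 -208.25991131  314.89631442] [-0.2180795  -0.63669384 -3.89993141] [0.04510645 0.29584619 0.02645311] 0.08445443707576838 68.19804951752303
```

Run:
```python
from h import *
im=lambda c,x0,y0,n:cv2.resize(np.ascontiguousarray(imaging.grab_frame(c)[y0:y0+n,x0:x0+n,::-1]),(400,400),interpolation=cv2.INTER_CUBIC)
cv2.imwrite('pics/j.png',np.hstack([im("top",270,160,120),im("scene",100,90,120)]))
for i in range(3):print(monitor.sense()["wrist_torque"])
```

```text
[ 0.05868525  0.33231986 -0.02626233]
[ 0.05868525  0.33231986 -0.02626233]
[ 0.05868525  0.33231986 -0.02626233]
```

View pics/j.png

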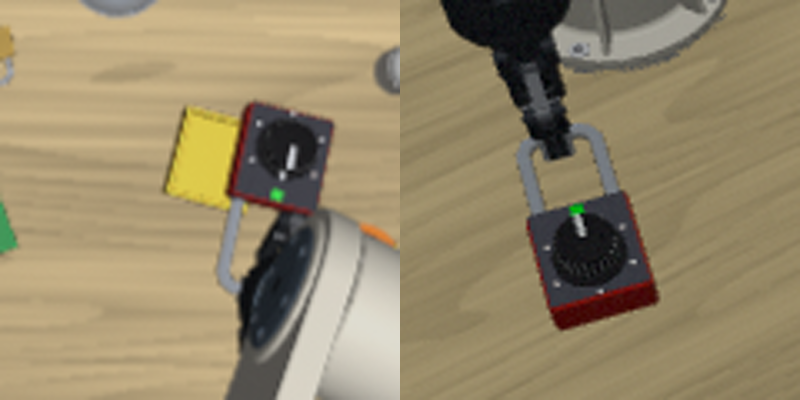

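{"op": "drive_tool", "data": {
  "plan": [
    {"x":0,"y":0,"z":0,"ax":0,"ay":0,"az":0,"hand":7.6},
    {"x":0,"y":0,"z":0,"ax":0,"ay":0,"az":0,"hand":7.6},
    {"x":0,"y":0,"z":0,"ax":0,"ay":0,"az":0,"hand":8.2},
    {"x":0,"y":0,"z":0,"ax":0,"ay":0,"az":0,"hand":8.2},
    {"x":0,"y":0,"z":0,"ax":0,"ay":0,"az":0,"hand":8.2},
    {"x":0,"y":0,"z":0,"ax":0,"ay":0,"az":0,"hand":8.2}
  ],
  "grip_force": 30
}}

```text
clock: 13.35
eef_pos: [478.9, -208.1, 314.6]
tcp_rot: [-3.14, -0.0, 1.355]
contact_force: [-0.9, -0.4, -4.5]
opening: 0.096
grasp_force: 30.9
```

Run:
```python
from h import *
s=monitor.sense();print(s["contact_force"],s["wrist_torque"],s["opening"],s["grasp_force"])
```

```text
[-0.87025517 -0.39965623 -4.53242446] [ 0.14030223  0.38118099 -0.0287982 ] 0.09568693124299342 30.92981586642054
```

{"op": "drive_tool", "data": {
  "plan": [
    {"x":0,"y":0,"z":0,"ax":0,"ay":0,"az":0,"hand":8.2},
    {"x":0,"y":0,"z":0,"ax":0,"ay":0,"az":0,"hand":8.2},
    {"x":0,"y":0,"z":0,"ax":0,"ay":0,"az":0,"hand":8.2},
    {"x":0,"y":0,"z":0,"ax":0,"ay":0,"az":0,"hand":8.2},
    {"x":0,"y":0,"z":0,"ax":0,"ay":0,"az":0,"hand":8.2}
  ],
  "grip_force": 30
}}

```text
clock: 13.85
eef_pos: [479.4, -208.3, 314.9]
tcp_rot: [3.141, 0.0, 1.355]
contact_force: [-0.2, -0.4, -3.8]
opening: 0.095
grasp_force: 30.9
```

Run:
```python
from h import *
s=monitor.sense();print(s["contact_force"],s["wrist_torque"],s["opening"],s["grasp_force"])
```

```text
[-0.21763574 -0.41886925 -3.81678478] [-0.01993623  0.03195588  0.03312752] 0.09497194642326341 30.927795928396336
```

The lock now hangs freely, with wrist torque near zero. I'll carry it to the pad smoothly.

{"op": "drive_tool", "data": {
  "plan": [
    {"x":0.1,"y":0,"z":0,"ax":0,"ay":0,"az":0,"hand":6},
    {"x":0.3,"y":0.01,"z":0,"ax":0,"ay":0,"az":0,"hand":6},
    {"x":0.6,"y":0.02,"z":0,"ax":0,"ay":0,"az":0,"hand":6},
    {"x":1.0,"y":0.03,"z":0,"ax":0,"ay":0,"az":0,"hand":6},
    {"x":1.45,"y":0.04,"z":0,"ax":0,"ay":0,"az":0,"hand":6},
    {"x":1.95,"y":0.05,"z":0,"ax":0,"ay":0,"az":0,"hand":6},
    {"x":2.45,"y":0.07,"z":0,"ax":0,"ay":0,"az":0,"hand":6},
    {"x":2.95,"y":0.08,"z":0,"ax":0,"ay":0,"az":0,"hand":6}
  ],
  "grip_force": 40
}}

```text
clock: 14.65
eef_pos: [515.0, -62.8, 314.9]
tcp_rot: [3.141, -0.0, 1.356]
contact_force: [-0.1, 1.3, -4.4]
opening: 0.094
grasp_force: 39.0
```

{"op": "drive_tool", "data": {
  "plan": [
    {"x":0.5,"y":0.01,"z":0,"ax":0,"ay":0,"az":0,"hand":6},
    {"x":1.0,"y":0.03,"z":0,"ax":0,"ay":0,"az":0,"hand":6},
    {"x":1.5,"y":0.04,"z":0,"ax":0,"ay":0,"az":0,"hand":6},
    {"x":2.0,"y":0.05,"z":0,"ax":0,"ay":0,"az":0,"hand":6},
    {"x":2.5,"y":0.07,"z":0,"ax":0,"ay":0,"az":0,"hand":6},
    {"x":3.0,"y":0.08,"z":0,"ax":0,"ay":0,"az":0,"hand":6},
    {"x":3.5,"y":0.09,"z":0,"ax":0,"ay":0,"az":0,"hand":6},
    {"x":4.0,"y":0.1,"z":0,"ax":0,"ay":0,"az":0,"hand":6}
  ],
  "grip_force": 40
}}

```text
clock: 15.45
eef_pos: [562.1, 131.7, 314.9]
tcp_rot: [-3.141, -0.0, 1.356]
contact_force: [0.6, -0.2, -4.0]
opening: 0.091
grasp_force: 39.0
```

{"op": "drive_tool", "data": {
  "plan": [
    {"x":0.45,"y":0.01,"z":0,"ax":0,"ay":0,"az":0,"hand":6},
    {"x":0.85,"y":0.03,"z":0,"ax":0,"ay":0,"az":0,"hand":6},
    {"x":1.2,"y":0.04,"z":0,"ax":0,"ay":0,"az":0,"hand":6},
    {"x":1.5,"y":0.05,"z":0,"ax":0,"ay":0,"az":0,"hand":6},
    {"x":1.75,"y":0.06,"z":0,"ax":0,"ay":0,"az":0,"hand":6},
    {"x":1.93,"y":0.07,"z":0,"ax":0,"ay":0,"az":0,"hand":6},
    {"x":2.03,"y":0.07,"z":0,"ax":0,"ay":0,"az":0,"hand":6},
    {"x":2.08,"y":0.07,"z":0,"ax":0,"ay":0,"az":0,"hand":6}
  ],
  "grip_force": 40
}}

```text
clock: 16.25
eef_pos: [588.2, 230.2, 314.8]
tcp_rot: [-3.141, 0.0, 1.355]
contact_force: [-0.4, 0.3, -3.7]
opening: 0.094
grasp_force: 39.0
```

Now I'll settle for a few seconds and look.

{"op": "drive_tool", "data": {
  "plan": [
    {"x":0,"y":0,"z":0,"ax":0,"ay":0,"az":0,"hand":6},
    {"x":0,"y":0,"z":0,"ax":0,"ay":0,"az":0,"hand":6},
    {"x":0,"y":0,"z":0,"ax":0,"ay":0,"az":0,"hand":6},
    {"x":0,"y":0,"z":0,"ax":0,"ay":0,"az":0,"hand":6},
    {"x":0,"y":0,"z":0,"ax":0,"ay":0,"az":0,"hand":6},
    {"x":0,"y":0,"z":0,"ax":0,"ay":0,"az":0,"hand":6},
    {"x":0,"y":0,"z":0,"ax":0,"ay":0,"az":0,"hand":6},
    {"x":0,"y":0,"z":0,"ax":0,"ay":0,"az":0,"hand":6}
  ],
  "grip_force": 40
}}

```text
clock: 17.05
eef_pos: [588.1, 230.1, 314.9]
tcp_rot: [3.142, -0.0, 1.355]
contact_force: [0.1, 0.5, -3.7]
opening: 0.094
grasp_force: 39.0
```

{"op": "drive_tool", "data": {
  "plan": [
    {"x":0,"y":0,"z":0,"ax":0,"ay":0,"az":0,"hand":6},
    {"x":0,"y":0,"z":0,"ax":0,"ay":0,"az":0,"hand":6},
    {"x":0,"y":0,"z":0,"ax":0,"ay":0,"az":0,"hand":6},
    {"x":0,"y":0,"z":0,"ax":0,"ay":0,"az":0,"hand":6},
    {"x":0,"y":0,"z":0,"ax":0,"ay":0,"az":0,"hand":6},
    {"x":0,"y":0,"z":0,"ax":0,"ay":0,"az":0,"hand":6},
    {"x":0,"y":0,"z":0,"ax":0,"ay":0,"az":0,"hand":6},
    {"x":0,"y":0,"z":0,"ax":0,"ay":0,"az":0,"hand":6}
  ],
  "grip_force": 40
}}

```text
clock: 17.85
eef_pos: [588.1, 230.1, 314.8]
tcp_rot: [-3.142, -0.0, 1.355]
contact_force: [0.8, 0.3, -4.3]
opening: 0.09
grasp_force: 39.0
```

Run:
```python
from h import *
s=monitor.sense();print(s["eef_pos"],s["contact_force"],s["wrist_torque"],s["clock"])
a=imaging.grab_frame("scene").astype(int)
save("scene","k.png",(220,40,400,220),3.3)
b=imaging.grab_frame("scene").astype(int);print("motion",np.abs(a-b).max())
```

```text
[588.07874598 230.13878465 314.83530388] [ 0.79119965  0.32522207 -4.27948198] [-0.0126708   0.01930251 -0.03136832] 17.85
motion 19
```

View pics/k.png

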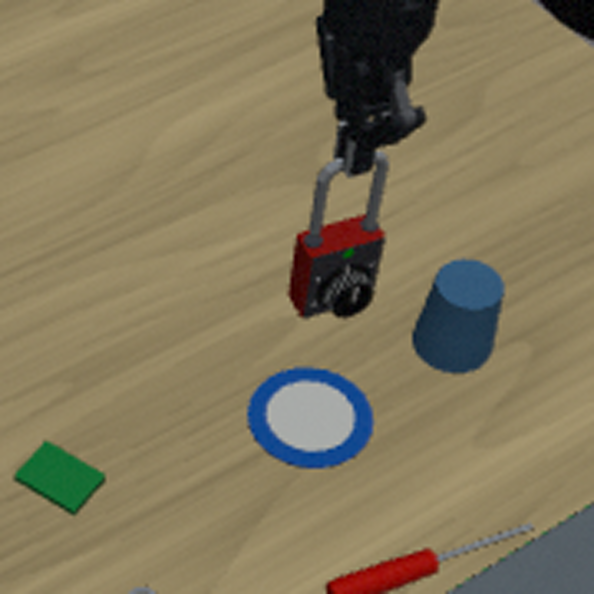

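The lock hangs still and open above the pad, with the cup and offcut undisturbed. I'm handing in.

```bash
python3 -c "
from rig import r
print(r.sign_off())"
```

```text
the job is handed in; nothing more can be done
None
```

The padlock was opened and its shackle pulled to the stop in the nest. I handed it in hanging still by its bow, its lowest part about 18 cm above the middle of the pad, at about 18 s on the clock; no verdict was shown.

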